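Latch the gas filter, tuck the cover under the lap and hold it flat

ROBOT

A 7-joint arm with a two-finger parallel gripper is mounted at the origin on the work surface. World frame = base frame: x ahead of the robot, y to its left, z up, the work surface at z = 0. Lengths are in m, angles in rad, forces in N, time in s.
With the tool pointing down it reaches from about 0.4 to 0.875 m from the base axis. Payload 4.4 kg.
Tool frame: the origin (TCP) lies at the very end of the fingers, on their centre line; the grasp point (between the pads) lies 19 mm behind it (robot.hold_point_z is the distance from the TCP to the grasp point, in m); z points along the fingers, y is the line along which they close (so a half turn about z gives the same grasp; the last joint's range is limited). The gripper opens to 85 mm and grips with 20 to 120 N. Pads are 22 mm wide; open, the fingers measure 114 mm over their backs; the gripper's body (76 mm by 85 mm) begins 54 mm behind the grasp point. The pads swing forward as they close: fully open they stand 13 mm farther back than shut.
Start: joints at [1.227, 0.628, 0.038, 1.517, -0.027, 0.996, -0.02], TCP at [0.178, -0.625, 0.205] pointing down, gripper open.
Joint ranges: [-3.06, 3.06], [-0.37, 2.12], [-1.25, 1.32], [0.18, 2.47], [-1.1, 4.24], [0.23, 1.98], [-2.94, 2.94]. Speed limits (rad/s): [2.57, 2.57, 3.14, 3.14, 3.14, 3.14, 3.14].

INTERFACE

Orientations are given as a unit quaternion [w, x, y, z].
In Python, from cell import telemetry, snapshot, get_calibration, robot, boxes_of gives the robot as it stands.
- The arm moves only by the shell command python3 -m creep 'ROWS'. ROWS is JSON, a list that holds one entry, the list of rows, each a list of 7 numbers: the shift along the tool's x, y, z each as a share of 1 m, from -1 to 1, then the turn, a rotation vector about the tool's x, y, z each as a share of pi/2 rad, from -1 to 1, then the opening, from 0 (shut) to 1 (fully open). A call has 1 to 12 rows; each row shifts and turns the commanded pose from where the row before left it, along the tool's axes as they then stand; what a row does not reach is not made up. A row lasts 1/10 s, in which the tool goes at most 50 mm and 8.59 degrees, less where a joint would pass 70% of its speed; a pose out of reach is approached as far as the arm can. A call with a number of a shift or a turn outside -1 to 1 is refused whole. A call with a gripper value outside its range is refused whole. The fingers move at their own pace and stop on an object; the grip force is fixed at half the most. Time passes only in rows, so rows that do not move let the fingers close. It gives the time, the measured TCP pose, the force, the opening and the grip force at its end, in the units of the state.
- telemetry.get_state(): the state, without advancing time (a new reading comes with each control period).
- snapshot(name): name is "side" or "top" or "wrist"; returns the picture (420x560x3 uint8, blue, green, red); there is no depth.
- get_calibration(name): a dict with "intrinsics" (3x3 intrinsics, pixels), "k1" (the pictures are not rectified: a ray, as slopes to the right and down, at radius r is drawn at 1 + k1 r^2 times it, then the intrinsics apply), "R" (3x3) and "t" (3): a world point X has camera coordinates R X + t. Camera axes: x right, y down, z forward; pixel columns grow to the right and rows downward; lengths in m; the calibration is good to about 2 mm. A picture is of the moment at which its call begins: read the wrist's pose just before it. get_calibration takes no time and is no camera call; for the wrist camera it gives the pose at the moment of the call.
- robot.hand_in(): hands the job in; it is judged then, once.
Trained networks look in the newest picture that a camera, given by its name, has taken for a name from the list of things; names that differ only in an ending like _2 or _b are one class to them, and where a whole thing is asked for, a point or a joint stands for the part that bears it (a point fixed in the world has none). Each returns a list of dicts, best first, with "p" (0 to 1); they miss things now and then, are a little off and sometimes report something else, mostly with a low value. They report only what shows in the picture. A call takes as long as a camera call. They do not tell look-alikes from the thing itself.
- boxes_of(camera, name): "extent" ([left, top, right, bottom] in pixels, round what is visible of it).
The state is a dict: "time": time; "q": joint angles; "qd": joint speeds; "tau": joint torques, N m; "ee_pos": TCP position; "tool_rot": TCP orientation; "contact_force": force on the tool from outside, world axes, zero at the start; "ft_torque": the same for the moment, N m; "gripper_width": finger opening in m; "grasp_force": force on a finger pad.
Only numpy, scipy, OpenCV 4.12 (cv2) and the standard library are available. Lean on these libraries where they do the work, as an engineer would, in place of code of your own. Each camera call takes 0.05 s, during which the arm holds its last target. There are 200 camera calls.

TASK

In the open gas connection box, swing the retaining latch down over the filter cartridge until it rests in its catch. Then take the loose cover plate by its rib, tuck its far edge under the hinged rear flap without lifting the flap, fully home against the stop and centred and square over the opening, and press it down firmly flat on the rim. Finish while still holding it pressed there, for a colleague to put in the screws; leave the other things on the bench alone.

Things in the scene. Friction and masses are not known exactly. Their poses are not given: they have to be found in the camera images.
- box: Cream sheet-metal gas connection box fixed to the bench, 240 (x) x 220 (y) x 60 mm high, open on top. Origin: centre of its underside; z up; +x points away from the robot, to the flap's hinge (yaw up to 0.3 rad). In the opening (x -103 to +15, y -72 to +72 mm) a white filter cartridge 30 mm thick lies along y at x = -53 mm, its top 37 mm above the bench.
- rim: Flat steel rim round the box opening, top face 60 mm above the bench; same origin and axes as the box. The cover lies on it; behind the opening it runs on under the flap as a solid deck. With the cover home, the cover's origin is at x = -32.5, y = 0, z = 60 mm in this frame, its x along the box's x.
- slot (a point): Point on the deck under the flap, at the middle of the stop bar's front face (x = 50, y = 0, z = 60 mm in the box frame), which the cover's tucked edge meets when fully home. The slot is 8 mm high between deck and flap and 202 mm wide between side rails.
- flap (a joint): Hinge of the grey sheet-metal rear flap (95 x 210 x 3 mm, hinged along y at box x = +115 mm, 69.5 mm above the bench). 0 = lying flat, grows as the flap lifts (rad). Weight and a light spring hold it down; about 1.5 N at the lip begins to lift it.
- flap_lip (a point): Middle of the flap's free edge, underside: box x = +20 mm, 68 mm above the bench when the flap lies flat. From here a 14 mm long lip is turned up at about 35 degrees towards the robot, reaching to box x = +8 mm and (underside) 76 mm above the bench.
- latch (a joint): Hinge of the steel retaining latch, a flat bar 86 x 16 x 5 mm in the box opening, hinged along the box's y. 0 = lying level in its catch, below the rim; grows as it swings up towards the robot (rad); starts standing open at 0.8 to 1.3. Light friction (0.05 N m) keeps it where it is left; the hinge stops at 0.
- latch_hinge (a point): Latch hinge axis: box x = -95, y = 0 mm, 41.5 mm above the bench.
- latch_tip (a point): Point in the middle of the latch bar's thickness, 80 mm from its hinge axis, 4 mm short of its free end. Closed: box x = -15 mm, 41.5 mm above the bench; open it stands above and the bar leans away from the robot.
- cover: Loose aluminium cover plate, 165 (x) x 170 (y) x 4 mm, about 0.22 kg, flat on the bench, yaw up to 0.5 rad. Origin: centre of its underside, z up; the edge to tuck is its +x edge, 82.5 mm from the origin. A darker steel rib to grip it by stands on it along y: 90 mm long, 10 mm thick, centred at x = -20 mm, from the plate's top to 34 mm above its underside.
- vial_a: Bystander: amber vial, 27 mm across, 58 mm high, upright behind the box. Origin under its centre.
- vial_b: Bystander: same vial, upright behind the cover. Origin under its centre.
- syringe: Bystander: glass syringe, about 150 mm long, 10 mm high, lying in front of the cover. Origin under its barrel's centre.
- scoop: Bystander: white plastic spatula, 120 mm long, lying in front of the box.
- wrench: Bystander: steel wrench 150 mm long, on the robot's right.
- septa_jar: Bystander: jar 52 mm across, 50 mm high, on the robot's left.
- beaker: Bystander: glass beaker 60 mm across, 70 mm high, on the robot's left.
Not all that is in view belongs to the job. What is shaped like the cover but yellow is not meant.

How it is judged:
By the outcome, as a careful person would: the job done as asked, in the order asked, and still so for the second after the job is handed in, while the arm keeps its last pose, push and grip.
It also fails if it takes over 56 s, if anything falls off the work surface, if the arm or the gripper's body presses on something with over 40 N, if the wrist force passes 120 N, or if a joint passes its speed limit or range.

## Working session

There is one attempt and no reset: what is moved stays moved. The work goes in short steps, Python scripts to look and compute and a shell command to move; the robot and the scene stay as the last step left them, time stands still between calls to the robot, and variables do not carry over. Pictures are saved under pics/ and viewed, at most 10 in all, crops included, and the job is handed in when it is done.

```bash
mkdir -p pics; ls
python3 - <<'E'
from cell import telemetry, snapshot, get_calibration, robot, boxes_of
import cv2,numpy as np
for c in ("top","side"):
    im=snapshot(c); cv2.imwrite(f"pics/{c}0.png",im)
    k=get_calibration(c); print(c,np.round(k["intrinsics"],1).tolist(),k["k1"],np.round(k["R"],3).tolist(),np.round(k["t"],3).tolist())
    for n in ("box","cover","latch","flap"):
        print(n,[(np.round(d["extent"]).tolist(),round(d["p"],2)) for d in boxes_of(c,n)[:3]])
s=telemetry.get_state();print({k:np.round(v,3).tolist() for k,v in s.items()})
E
```

```text
pics
top [[470.1, 0.0, 280.7], [0.0, 470.1, 208.2], [0.0, 0.0, 1.0]] 0.0537320878250715 [[0.004, -1.0, -0.006], [-0.981, -0.003, -0.194], [0.194, 0.006, -0.981]] [-0.109, 0.532, 1.412]
box [([133.0, 168.0, 219.0, 257.0], 0.84)]
cover [([441.0, 232.0, 498.0, 301.0], 0.8), ([283.0, 160.0, 346.0, 223.0], 0.78), ([337.0, 236.0, 412.0, 308.0], 0.61)]
latch [([172.0, 231.0, 182.0, 245.0], 0.4)]
flap [([135.0, 174.0, 209.0, 215.0], 0.95)]
side [[479.7, 0.0, 280.4], [0.0, 479.7, 208.9], [0.0, 0.0, 1.0]] -0.1256188380194561 [[0.87, -0.493, 0.009], [-0.383, -0.686, -0.619], [0.311, 0.535, -0.785]] [-0.529, 0.183, 1.711]
box []
cover [([270.0, 284.0, 305.0, 338.0], 0.93), ([282.0, 214.0, 331.0, 258.0], 0.9), ([292.0, 343.0, 363.0, 413.0], 0.86)]
latch [([215.0, 156.0, 223.0, 171.0], 0.43)]
flap [([221.0, 129.0, 272.0, 167.0], 0.86)]
{'time': 0.5, 'q': [1.227, 0.628, 0.039, 1.517, -0.027, 0.996, -0.02], 'qd': [-0.001, -0.001, 0.001, 0.0, -0.0, 0.001, -0.002], 'tau': [-0.002, -56.282, 1.224, -19.361, 0.011, 0.003, 0.0], 'ee_pos': [0.178, -0.625, 0.205], 'tool_rot': [-0.0, 0.99, 0.138, 0.0], 'contact_force': [-0.333, 0.077, 0.444], 'ft_torque': [0.004, -0.0, 0.024], 'grasp_force': 0.0, 'gripper_width': 0.086}
```

View pics/top0.png

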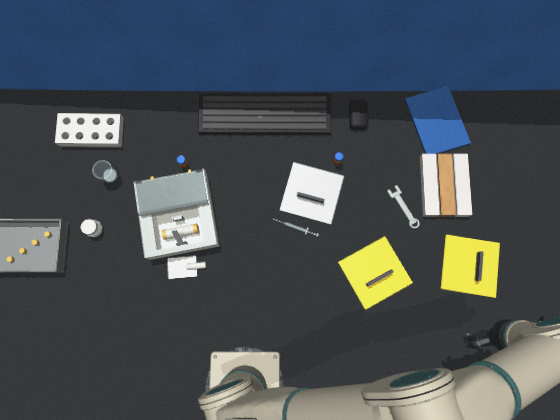

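View pics/side0.png

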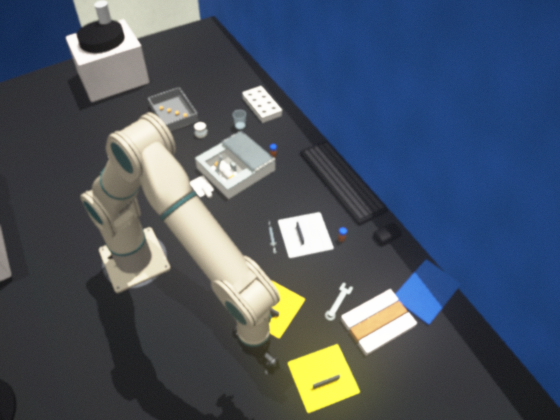

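Top view: the candidates for the cover are the white plate at (312,193) with a dark rib, yellow plates at (375,272) and (470,266), and the white and orange box at (446,184). I choose (312,193): bare or white metal, vial behind at (339,158), syringe in front at (296,227). The box is at (176,215) and its latch near (178,236).

```bash
cat > h.py <<'E'
from cell import telemetry, snapshot, get_calibration, robot, boxes_of
import cv2,numpy as np
from scipy.spatial.transform import Rotation as Rot
from scipy.optimize import least_squares
def quat(q): return Rot.from_quat([q[1],q[2],q[3],q[0]])
def unproj(k,uv,z):
    uv=np.atleast_2d(uv).astype(float)
    n=cv2.undistortPoints(uv[:,None],np.array(k["intrinsics"]),np.array([k["k1"],0,0,0.]))[:,0]
    R=np.array(k["R"]);d=np.c_[n,np.ones(len(n))]@R;c=-R.T@np.array(k["t"])
    return c+d*((z-c[2])/d[:,2])[:,None]
def proj(k,X):
    return cv2.projectPoints(np.atleast_2d(X).astype(float),cv2.Rodrigues(np.array(k["R"]))[0],np.array(k["t"],float),np.array(k["intrinsics"]),np.array([k["k1"],0,0,0.]))[0][:,0]
def plane_pose(x,y,yaw,P,z0=0):
    c,s=np.cos(yaw),np.sin(yaw);P=np.atleast_2d(P);return np.c_[x+c*P[:,0]-s*P[:,1],y+s*P[:,0]+c*P[:,1],P[:,2]+z0]
def togo(dx,dy,dz,yaw_to=None):
    """tool-axes shift for a world shift, and state"""
    s=telemetry.get_state();return quat(s["tool_rot"]).inv().apply([dx,dy,dz])
def st():
    s=telemetry.get_state();r=quat(s["tool_rot"]);m=r.as_matrix()
    print("t",round(s["time"],2),"tcp",np.round(s["ee_pos"],4),"toolx",np.round(m[:,0],3),"y",np.round(m[:,1],3),"z",np.round(m[:,2],3),"F",np.round(s["contact_force"],1),"w",round(s["gripper_width"],4),"gf",round(s["grasp_force"],1),"q",np.round(s["q"],2));return s
E
python3 - <<'E'
from h import *
k=get_calibration("top");im=cv2.imread("pics/top0.png");g=im.min(2)
def seg(x0,y0,x1,y1,th):
    m=np.zeros_like(g);m[y0:y1,x0:x1]=(g[y0:y1,x0:x1]>th)*255
    c=max(cv2.findContours(m,0,2)[0],key=cv2.contourArea);return c
c=seg(270,150,360,235,120)
X=unproj(k,c[:,0],0.004)
r=cv2.minAreaRect((X[:,:2]*1000).astype(np.float32));print("cover",r)
# rib dark
m=np.zeros_like(g);hull=cv2.convexHull(c);mm=cv2.drawContours(m.copy(),[hull],0,255,-1);mm=cv2.erode(mm,np.ones((5,5)))
rib=np.argwhere((mm>0)&(g<90))[:,::-1];Y=unproj(k,rib,0.03);print("rib",Y.mean(0),cv2.minAreaRect((Y[:,:2]*1000).astype(np.float32)))
c=seg(125,160,225,265,85);X=unproj(k,c[:,0],0.06);print("box",cv2.minAreaRect((X[:,:2]*1000).astype(np.float32)))
a=cv2.resize(im[155:265,125:225],None,fx=5,fy=5,interpolation=2);b=cv2.resize(im[145:240,265:365],None,fx=3,fy=3,interpolation=2)
o=np.zeros((550,800,3),np.uint8);o[:550,:500]=a;o[:285,500:800]=b;cv2.imwrite("pics/crop.png",o)
E
```

```text
cover ((594.6570434570312, -205.94613647460938), (172.94537353515625, 168.0377960205078), 74.38999938964844)
rib [ 0.56864019 -0.19904381  0.03      ] ((568.942626953125, -199.4703369140625), (85.23332977294922, 7.1481804847717285), 73.81433868408203)
box ((516.766845703125, 219.04867553710938), (256.8136901855469, 228.88558959960938), 11.40684700012207)
```

View pics/crop.png

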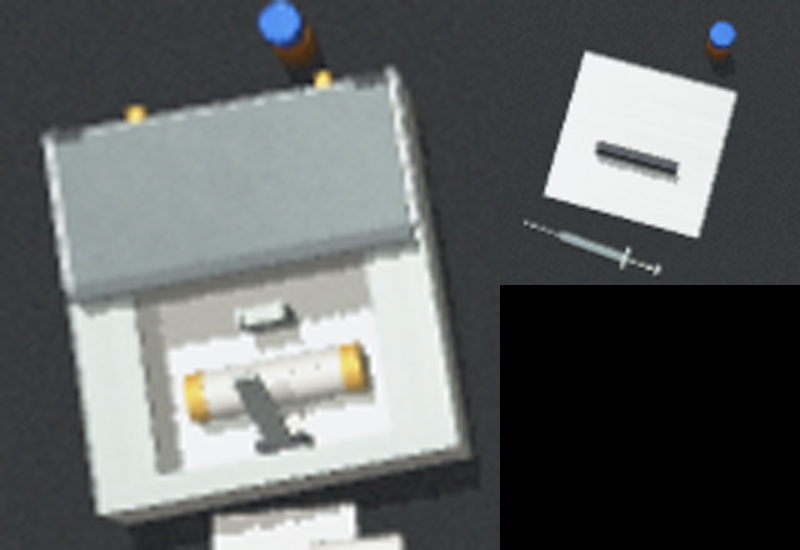

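The crop shows the white plate with its rib on the robot side. The box has yaw of about +0.2; the latch bar runs from (280,440) to (245,380) and the catch is at (265,317). I'll move over the cover and look from the wrist on the way to the box.

```bash
python3 -m creep '[[[0.042,-0.028,-0.012,0,0,0,1],[0.042,-0.028,-0.012,0,0,0,1],[0.042,-0.028,-0.012,0,0,0,1],[0.042,-0.028,-0.012,0,0,0,1],[0.042,-0.028,-0.012,0,0,0,1],[0.042,-0.028,-0.012,0,0,0,1],[0.042,-0.028,-0.012,0,0,0,1],[0.042,-0.028,-0.012,0,0,0,1],[0.042,-0.028,-0.012,0,0,0,1],[0.042,-0.028,-0.012,0,0,0,1],[0.042,-0.028,-0.012,0,0,0,1],[0,0,0,0,0,0,1]]]'
python3 - <<'E'
from h import *
s=st();k=get_calibration("wrist");im=snapshot("wrist");cv2.imwrite("pics/w1.png",im)
m=quat(s["tool_rot"]).as_matrix();R=np.array(k["R"]);c=-R.T@k["t"];print("cam in tool",m.T@(c-s["ee_pos"]),"cam axes in tool rows",(R@m).round(3).tolist(),k["k1"],np.round(k["intrinsics"],1).tolist())
print(proj(k,plane_pose(.5947,-.206,-.265,[[.0825,.085,.004],[.0825,-.085,.004],[-.0825,-.085,.004],[-.0825,.085,.004]])).round())
E
```

```text
time: 1.7
ee_pos: [0.531, -0.2093, 0.3341]
tool_rot: [-0.002, 0.989, 0.145, 0.003]
contact_force: [-1.0, -0.8, -0.4]
gripper_width: 0.0852
grasp_force: 0.0
t 1.7 tcp [ 0.531  -0.2093  0.3341] toolx [0.958 0.286 0.007] y [ 0.286 -0.958 -0.002] z [ 0.006  0.004 -1.   ] F [-1.  -0.8 -0.4] w 0.0852 gf 0.0 q [ 0.36  0.39 -0.05  1.56  0.01  1.18 -0.97]
cam in tool [ 0.07309223  0.00024267 -0.16837392] cam axes in tool rows [[-0.0, 1.0, 0.001], [-0.958, -0.0, -0.288], [-0.288, -0.001, 0.958]] -0.06362499036887531 [[356.3, 0.0, 276.4], [0.0, 356.3, 214.4], [0.0, 0.0, 1.0]]
[[266.  27.]
 [374.  99.]
 [307. 200.]
 [204. 137.]]
```

View pics/w1.png

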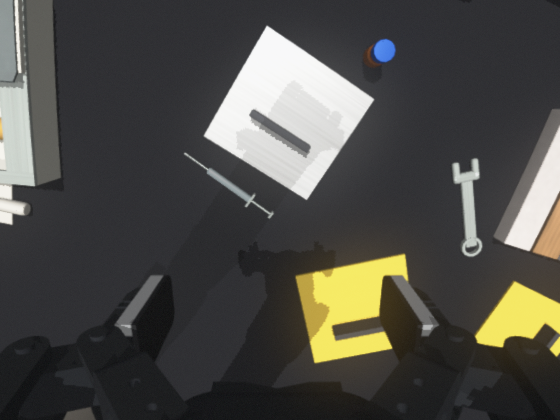

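The wrist picture confirms the cover: corners (266,27), (374,99), (307,200) and (204,137), within about 1 px of prediction. The rib is near (280,132) and the yellow plates are below. Next I go over the box with the fingers closing.

```bash
python3 -m creep '[[[0.0095,-0.0435,0.0033,0,0,0,0],[0.0095,-0.0435,0.0033,0,0,0,0],[0.0095,-0.0435,0.0033,0,0,0,0],[0.0095,-0.0435,0.0033,0,0,0,0],[0.0095,-0.0435,0.0033,0,0,0,0],[0.0095,-0.0435,0.0033,0,0,0,0],[0.0095,-0.0435,0.0033,0,0,0,0],[0.0095,-0.0435,0.0033,0,0,0,0],[0.0095,-0.0435,0.0033,0,0,0,0],[0,0,0,0,0,0,0],[0,0,0,0,0,0,0]]]'
python3 - <<'E'
from h import *
s=st();k=get_calibration("wrist");im=snapshot("wrist");cv2.imwrite("pics/w2.png",im)
np.save("k2.npy",k,allow_pickle=True)
for n in ("box","latch","flap"): print(n,[(np.round(d["extent"]).tolist(),round(d["p"],2)) for d in boxes_of("wrist",n)[:2]])
cv2.imwrite("pics/w2b.png",cv2.resize(im[:420],(800,600),interpolation=2))
E
```

```text
time: 2.85
ee_pos: [0.4997, 0.1819, 0.3025]
tool_rot: [0.001, 0.99, 0.139, -0.0]
contact_force: [-0.4, 0.3, 0.4]
gripper_width: -0.0001
grasp_force: 0.0
t 2.85 tcp [0.4997 0.1819 0.3025] toolx [ 0.961  0.275 -0.001] y [ 0.275 -0.961  0.001] z [-0.001 -0.001 -1.   ] F [-0.4  0.3  0.4] w -0.0001 gf 0.0 q [-0.28  0.36 -0.18  1.71  0.07  1.08 -1.77]
box [([151.0, 23.0, 358.0, 253.0], 0.97)]
latch [([233.0, 216.0, 260.0, 228.0], 0.61), ([202.0, 248.0, 271.0, 279.0], 0.43)]
flap [([152.0, 30.0, 355.0, 150.0], 0.79)]
```

View pics/w2b.png

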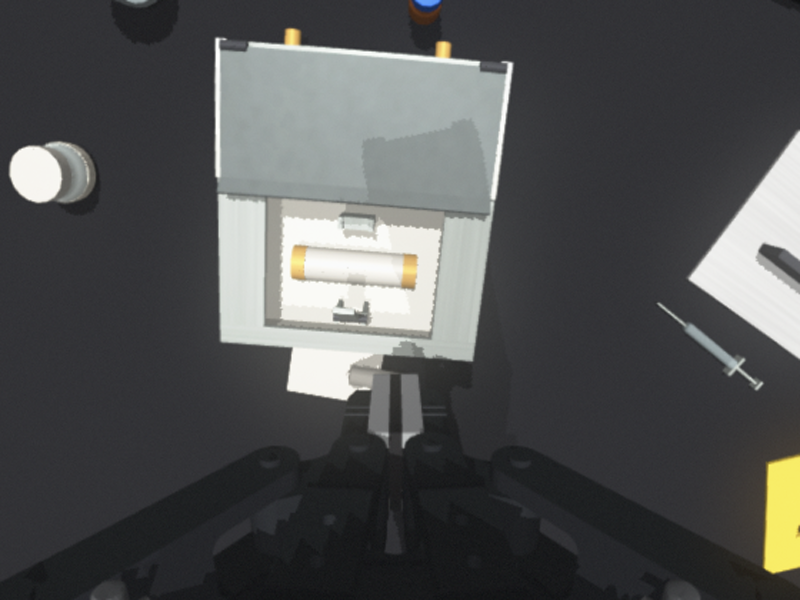

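The picture (scaled 10/7) shows the box rim front corners at (220,342) and (473,360), the opening from x=266 to 431–444, the catch at (358,223), and the latch hinge at (350,315) with the bar seen almost end-on. Fitting the poses with edges.

```bash
cat >> h.py <<'E'
def edgefit(im,k,segs,p0,win=7,iters=8):
    """fit (x,y,yaw) so that model segments lie on image edges"""
    g=cv2.GaussianBlur(cv2.cvtColor(im,6),(0,0),1.0).astype(np.float32);p=np.array(p0,float)
    for it in range(iters):
        w=win if it<4 else 3
        L=np.concatenate([np.linspace(a,b,40) for a,b in segs]);T=np.concatenate([np.tile((np.array(b)-a)/np.linalg.norm(np.array(b)-a)*1e-3,(40,1)) for a,b in segs])
        u=proj(k,plane_pose(*p,L));v=proj(k,plane_pose(*p,L+T));d=v-u;n=np.c_[-d[:,1],d[:,0]];n/=np.linalg.norm(n,axis=1)[:,None]
        o=np.arange(-w-1,w+1.01,.25);S=u[:,None]+o[None,:,None]*n[:,None]
        V=cv2.remap(g,S[...,0].astype(np.float32),S[...,1].astype(np.float32),1)
        G=np.abs(np.gradient(V,axis=1));j=G[:,4:-4].argmax(1)+4;ok=G[np.arange(len(j)),j]>3
        off=o[j]
        f=lambda q:((((proj(k,plane_pose(*q,L))-u)*n).sum(1)-off)*ok)
        p=least_squares(f,p,loss="soft_l1",f_scale=.7,x_scale=[.01,.01,.05]).x
    r=f(p)[ok];print("fit",p.round(4),"ok",ok.mean().round(2),"med|r|px",np.median(np.abs(r)).round(2));return p
BOX=[([-.120,-.108,.06],[-.120,.108,.06]),([-.12,.11,.06],[0,.11,.06]),([-.12,-.11,.06],[0,-.11,.06]),([-.1,.072,.06],[0,.072,.06]),([-.1,-.072,.06],[0,-.072,.06]),([-.103,-.07,.06],[-.103,.07,.06])]
h=.0825;w_=.085
COV=[([h,-w_,.004],[h,w_,.004]),([-h,-w_,.004],[-h,w_,.004]),([-h,w_,.004],[h,w_,.004]),([-h,-w_,.004],[h,-w_,.004])]
E
python3 - <<'E'
from h import *
k=np.load("k2.npy",allow_pickle=True).item();im=cv2.imread("pics/w2.png")
P=np.array([[220,342],[473,360],[266,327],[431,338]])*.7
Xw=unproj(k,P,.06);M=np.array([[-.12,.11],[-.12,-.11],[-.103,.072],[-.103,-.072]]);M=np.c_[M,M[:,0]*0+.06]
p=least_squares(lambda q:(plane_pose(*q,M)-Xw).ravel(),[.5,.217,.2]);print(p.x,p.fun.reshape(-1,3).round(4)[:,:2].tolist())
pb=edgefit(im,k,BOX,p.x)
kt=get_calibration("top");it=cv2.imread("pics/top0.png");edgefit(it,kt,BOX,pb,4)
pc=edgefit(it,kt,COV,[.5947,-.206,-.265],4)
for th in (.8,.95,1.1,1.3):
    for r in (.080,): print(th,(proj(k,plane_pose(*pb,[[-.095+r*np.cos(th),0,.0415+r*np.sin(th)]]))/.7).round(),proj(kt,plane_pose(*pb,[[-.095+r*np.cos(th),0,.0415+r*np.sin(th)]])).round(1))
print("hinge",proj(k,plane_pose(*pb,[[-.095,0,.0415]]))/.7)
o=im.copy()
for a,b in BOX:
    u=proj(k,plane_pose(*pb,[a,b])).round().astype(int);cv2.line(o,u[0].tolist(),u[1].tolist(),(0,0,255),1)
cv2.imwrite("pics/w2c.png",cv2.resize(o[120:270,130:370],(800,500),interpolation=2))
E
```

```text
[0.51807391 0.22078194 0.20435657] [[0.0002, -0.0007], [0.0003, -0.0], [-0.0002, 0.0015], [-0.0003, -0.0007]]
fit [0.5179 0.2212 0.1982] ok 0.95 med|r|px 0.26
fit [0.5162 0.2206 0.1962] ok 0.83 med|r|px 0.26
fit [ 0.5943 -0.2056 -0.274 ] ok 1.0 med|r|px 0.26
0.8 [[347. 270.]] [[173.4 222.2]]
0.95 [[345. 285.]] [[173.3 224.8]]
1.1 [[343. 300.]] [[173.3 227.8]]
1.3 [[342. 322.]] [[173.6 232.4]]
hinge [[349.12330182 317.19031835]]
```

View pics/w2c.png

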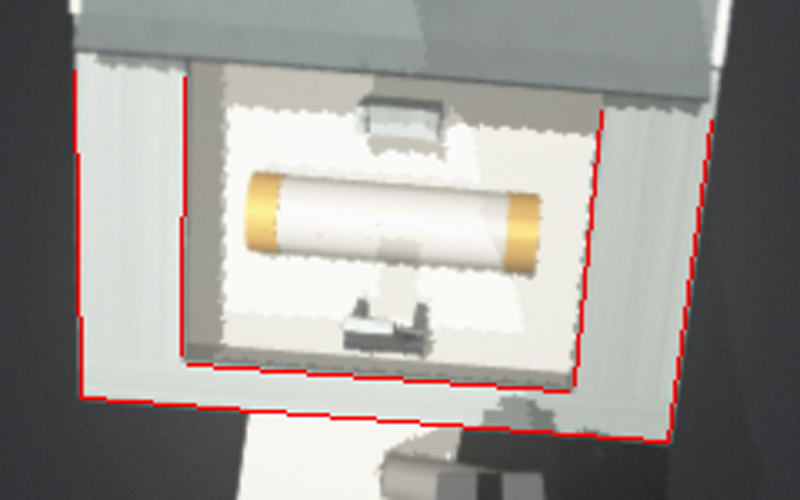

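The red fit lies on the rim edges. Box is (0.518, 0.221, yaw 0.198), the latch is at about 1.2 rad, and the cover is (0.594, -0.206, yaw -0.274). I place the closed fingers on the robot side of the latch.

```bash
python3 -m creep '[[[-0.028,-0.014,0.03,0,0,0,0],[-0.028,-0.014,0.03,0,0,0,0],[-0.028,-0.014,0.03,0,0,0,0],[0,0,0.036,0,0,0,0],[0,0,0.036,0,0,0,0],[0,0,0.037,0,0,0,0],[0,0,0,0,0,0,0]]]'
cat >> h.py <<'E'
PB=np.array([.5179,.2212,.1982])
def inbox(p,P=PB):
    d=np.array(p[:2])-P[:2];c,s=np.cos(P[2]),np.sin(P[2]);return np.array([c*d[0]+s*d[1],-s*d[0]+c*d[1],p[2]]).round(4)
E
python3 -c "
from h import *
s=st();print(inbox(s['ee_pos']))"
```

```text
time: 3.75
ee_pos: [0.4052, 0.1969, 0.1007]
tool_rot: [0.002, 0.99, 0.138, -0.004]
contact_force: [-0.7, -0.5, 0.8]
gripper_width: -0.0001
grasp_force: 0.0
t 3.75 tcp [0.4052 0.1969 0.1007] toolx [ 0.962  0.272 -0.008] y [ 0.272 -0.962  0.002] z [-0.007 -0.005 -1.   ] F [-0.7 -0.5  0.8] w -0.0001 gf 0.0 q [-0.41  0.53 -0.15  2.15  0.16  0.48 -1.98]
[-0.1153 -0.0016  0.1007]
```

```bash
python3 -m creep '[[[0.015,0.001,-0.001,0,0,0,0],[0.014,0.001,-0.001,0,0,0,0],[0.009,0.001,0.0045,0,0,0,0],[0.009,0,0.005,0,0,0,0],[0.007,0.001,0.007,0,0,0,0],[0.007,0,0.007,0,0,0,0],[0.005,0,0.0085,0,0,0,0],[0.004,0,0.0085,0,0,0,0],[0.002,0,0.0095,0,0,0,0],[0.002,0,0.0095,0,0,0,0],[0,0,0.001,0,0,0,0],[0,0,0,0,0,0,0]]]';python3 -c "
from h import *
s=st();print(inbox(s['ee_pos']))"
```

```text
time: 4.95
ee_pos: [0.4786, 0.2158, 0.0445]
tool_rot: [0.0, 0.99, 0.139, -0.001]
contact_force: [0.4, 0.1, -0.4]
gripper_width: -0.0
grasp_force: 0.0
t 4.95 tcp [0.4786 0.2158 0.0445] toolx [ 0.962  0.275 -0.003] y [ 0.275 -0.962  0.   ] z [-0.002 -0.001 -1.   ] F [ 0.4  0.1 -0.4] w -0.0 gf 0.0 q [-0.39  0.7  -0.13  1.99  0.19  0.46 -1.95]
[-0.0396  0.0024  0.0445]
```

```bash
python3 -m creep '[[[0,0,0.002,0,0,0,0],[0,0,0.002,0,0,0,0],[0,0,0,0,0,0,0]]]'; python3 -m creep '[[[0,0,-0.03,0,0,0,0],[0,0,-0.045,0,0,0,0],[0,0,-0.05,0,0,0,0],[0,0,-0.05,0,0,0,0],[0,0,-0.05,0,0,0,0],[0,0,0,0,0,0,1]]]';python3 - <<'E'
from h import *
s=st();print(inbox(s['ee_pos']));k=get_calibration("wrist");im=snapshot("wrist");cv2.imwrite("pics/w3.png",im)
print(proj(k,plane_pose(*PB,[[-.095,0,.0415],[-.015,0,.0415]])))
edgefit(im,k,BOX,PB)
u=proj(k,plane_pose(*PB,[[-.053,0,.05]]))[0].astype(int);y0=max(0,u[1]-110);x0=max(0,u[0]-150)
cv2.imwrite("pics/w3c.png",cv2.resize(im[y0:y0+210,x0:x0+280],(800,600),interpolation=2));print(x0,y0)
E
```

```text
time: 5.25
ee_pos: [0.4798, 0.2162, 0.0413]
tool_rot: [0.0, 0.99, 0.139, -0.0]
contact_force: [0.1, 0.8, -0.3]
gripper_width: -0.0
grasp_force: 0.0
time: 5.85
ee_pos: [0.4836, 0.2184, 0.2735]
tool_rot: [-0.002, 0.99, 0.138, 0.007]
contact_force: [0.8, 0.0, 0.2]
gripper_width: 0.0133
grasp_force: 0.0
t 5.85 tcp [0.4836 0.2184 0.2735] toolx [0.962 0.274 0.014] y [ 0.274 -0.962 -0.002] z [ 0.013  0.006 -1.   ] F [0.8 0.  0.2] w 0.0133 gf 0.0 q [-0.33  0.38 -0.21  1.77  0.09  0.99 -1.87]
[-0.0342  0.004   0.2735]
[[276.19932299 228.19616195]
 [281.80931743 160.76962793]]
fit [0.5181 0.2208 0.1964] ok 0.95 med|r|px 0.25
129 85
```

View pics/w3c.png

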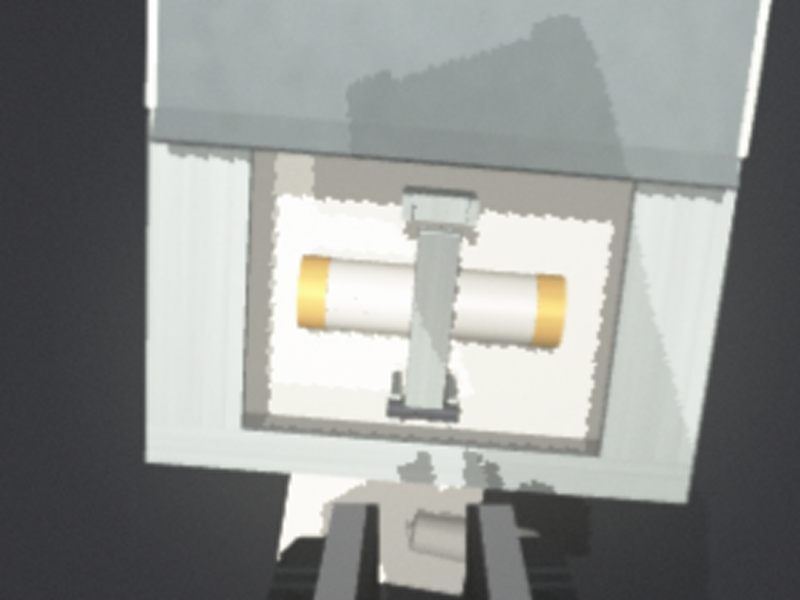

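The crop shows the bar lying across the cartridge from the hinge (423,410) to the catch (440,230), so the latch looks down. I felt no contact force, though, so I press it again until there is force.

```bash
python3 -m creep '[[[0.005,0,0.045,0,0,0,0],[0.004,0,0.045,0,0,0,0],[0,0,0.045,0,0,0,0],[0,0,0.045,0,0,0,0],[0,0,0.03,0,0,0,0],[0,0,0.02,0,0,0,0],[0,0,0,0,0,0,0]]]';python3 -c "
from h import *
s=st();print(inbox(s['ee_pos']))"; python3 -m creep '[[[0,0,0.002,0,0,0,0],[0,0,0.001,0,0,0,0],[0,0,0,0,0,0,0]]]'; python3 -c "
from h import *
s=st();print(inbox(s['ee_pos']))"
```

```text
time: 6.6
ee_pos: [0.4852, 0.2171, 0.0328]
tool_rot: [0.001, 0.99, 0.139, -0.004]
contact_force: [-0.6, -0.4, 0.9]
gripper_width: -0.0002
grasp_force: 0.0
t 6.6 tcp [0.4852 0.2171 0.0328] toolx [ 0.962  0.275 -0.008] y [ 0.275 -0.962  0.002] z [-0.007 -0.004 -1.   ] F [-0.6 -0.4  0.9] w -0.0002 gf 0.0 q [-0.39  0.73 -0.13  1.97  0.2   0.46 -1.96]
[-0.0329  0.0024  0.0328]
time: 6.9
ee_pos: [0.4891, 0.2189, 0.0343]
tool_rot: [-0.0, 0.99, 0.138, 0.001]
contact_force: [0.2, 0.3, 0.5]
gripper_width: -0.0001
grasp_force: 0.0
t 6.9 tcp [0.4891 0.2189 0.0343] toolx [0.962 0.274 0.002] y [ 0.274 -0.962 -0.   ] z [ 0.002  0.001 -1.   ] F [0.2 0.3 0.5] w -0.0001 gf 0.0 q [-0.39  0.73 -0.13  1.97  0.2   0.46 -1.96]
[-0.0286  0.0034  0.0343]
```

TCP is at 34 mm and still shows no force, although the bar top should be at 44 mm. I'll look right here.

Run:
```python
from h import *
s=st();k=get_calibration("wrist");im=snapshot("wrist");cv2.imwrite("pics/w4.png",im)
print(proj(k,plane_pose(*PB,[[-.095,0,.0415],[-.015,0,.0415],[-.029,.003,.034]])))
t=snapshot("top");cv2.imwrite("pics/top4.png",t);sd=snapshot("side")
o=np.zeros((600,800,3),np.uint8);o[:420,:560]=im;o[420:600,:240]=cv2.resize(sd[120:210,190:310],(240,180),interpolation=2)
o[:250,560:800]=cv2.resize(t[155:265,125:230],(240,250),interpolation=2)
cv2.imwrite("pics/m4.png",o)
```

```text
t 6.9 tcp [0.4891 0.2189 0.0343] toolx [0.962 0.274 0.002] y [ 0.274 -0.962 -0.   ] z [ 0.002  0.001 -1.   ] F [0.2 0.3 0.5] w -0.0001 gf 0.0 q [-0.39  0.73 -0.13  1.97  0.2   0.46 -1.96]
[[272.85192718 372.10246011]
 [285.46483644 236.78733661]
 [276.93929999 256.82974161]]
```

View pics/m4.png

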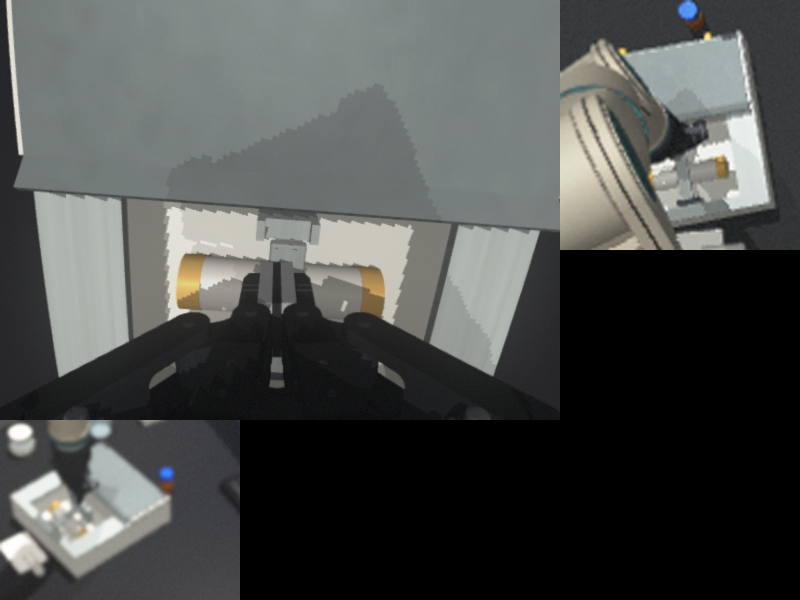

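```bash
python3 -m creep '[[[0,0,0.002,0,0,0,0],[0,0,0.002,0,0,0,0],[0,0,0,0,0,0,0],[0,0,0,0,0,0,0]]]'; python3 -c "
from h import *
s=st();print(inbox(s['ee_pos']),s['tau'],s['ft_torque'])
k=get_calibration('wrist');im=snapshot('wrist');cv2.imwrite('pics/w5.png',im)
a=cv2.imread('pics/w4.png')[180:320,200:370];b=im[180:320,200:370]
cv2.imwrite('pics/m5.png',cv2.resize(np.hstack([a,b]),(800,330),interpolation=2))"
```

```text
time: 7.45
ee_pos: [0.4884, 0.2186, 0.0292]
tool_rot: [0.0, 0.99, 0.138, -0.0]
contact_force: [-0.2, 0.2, 0.1]
gripper_width: 0.0001
grasp_force: 0.0
t 7.45 tcp [0.4884 0.2186 0.0292] toolx [ 0.962  0.274 -0.   ] y [ 0.274 -0.962  0.   ] z [-0. -0. -1.] F [-0.2  0.2  0.1] w 0.0001 gf 0.0 q [-0.39  0.73 -0.13  1.97  0.2   0.45 -1.96]
[-0.0294  0.0033  0.0292] [ 3.53628893e-03 -5.18519318e+01 -1.01776365e+00 -9.76986498e+00
  7.13837057e-03 -6.48955844e-03 -5.04843119e-04] [ 0.02438757 -0.00788947 -0.04758127]
```

View pics/m5.png

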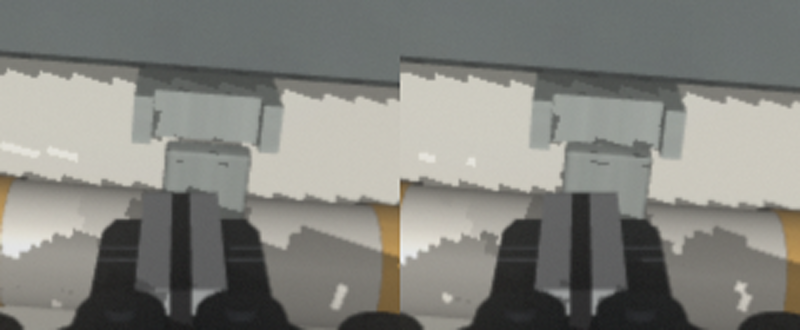

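Run:
```python
from h import *
k=get_calibration("wrist")
for th in (0,.05,.1,.15,.2,.25,.3):
    c,s=np.cos(th),np.sin(th)
    P=[[-.095+.084*c-.0025*s,y,.0415+.084*s+.0025*c] for y in(.008,-.008)]+[[-.095+.084*c+.0025*s,y,.0415+.084*s-.0025*c] for y in(.008,-.008)]
    print(th,proj(k,plane_pose(*PB,P)).round(1).tolist())
# where fingertip front-edge would project for offsets d behind TCP, x forward
s=st();m=quat(s["tool_rot"]).as_matrix()
for x in (0,.005,.011):
  for d in (0,.006,.013,.02): print(x,d,proj(k,s["ee_pos"]+m@[x,0,-d]).round(1).tolist())
```

```text
0 [[269.0, 231.5], [303.8, 234.1], [269.2, 228.0], [303.0, 230.5]]
0.05 [[268.7, 235.1], [304.4, 237.8], [269.0, 230.9], [303.7, 233.5]]
0.1 [[268.5, 239.4], [305.0, 242.1], [268.8, 234.4], [304.3, 237.1]]
0.15 [[268.1, 244.3], [305.6, 247.1], [268.5, 238.5], [304.9, 241.2]]
0.2 [[267.8, 249.9], [306.2, 252.7], [268.2, 243.3], [305.5, 246.1]]
0.25 [[267.3, 256.1], [306.7, 259.0], [267.8, 248.7], [306.1, 251.6]]
0.3 [[266.8, 263.1], [307.2, 266.1], [267.4, 254.9], [306.6, 257.8]]
t 7.5 tcp [0.4884 0.2186 0.0292] toolx [ 0.962  0.274 -0.   ] y [ 0.274 -0.962  0.   ] z [-0. -0. -1.] F [ 0.1 -0.2 -0.4] w -0.0001 gf 0.0 q [-0.39  0.73 -0.13  1.97  0.2   0.45 -1.96]
0 0 [[276.2, 256.4]]
0 0.006 [[276.1, 261.2]]
0 0.013 [[276.1, 267.3]]
0 0.02 [[276.1, 273.8]]
0.005 0 [[276.2, 247.3]]
0.005 0.006 [[276.1, 251.9]]
0.005 0.013 [[276.1, 257.6]]
0.005 0.02 [[276.1, 263.9]]
0.011 0 [[276.2, 236.2]]
0.011 0.006 [[276.1, 240.5]]
0.011 0.013 [[276.1, 245.8]]
0.011 0.02 [[276.1, 251.6]]
```

Measured from the bar-end pixels, the latch is at about 0.15 rad. The shut fingertips seem to sit some 25 mm behind the reported TCP, so I keep pressing down gently until force appears.

```bash
python3 -m creep '[[[0,0,0.002,0,0,0,0],[0,0,0.002,0,0,0,0],[0,0,0,0,0,0,0]]]';python3 -m creep '[[[0,0,0.002,0,0,0,0],[0,0,0.002,0,0,0,0],[0,0,0,0,0,0,0]]]'
python3 - <<'E'
from h import *
k=get_calibration("wrist");s=st();im=snapshot("wrist");cv2.imwrite("pics/w6.png",im);im5=cv2.imread("pics/w5.png")
for th in (0,.05,.1,.15,.2):
    c,s_=np.cos(th),np.sin(th)
    print(th,proj(k,plane_pose(*PB,[[-.095+.084*c-.0025*s_,0,.0415+.084*s_+.0025*c],[-.095+.084*c+.0025*s_,0,.0415+.084*s_-.0025*c]])).round(1).tolist())
for a in(im5,im): print(cv2.cvtColor(a,6)[222:264,297].tolist())
print(boxes_of("wrist","latch")[:2])
E
```

```text
time: 7.8
ee_pos: [0.4884, 0.2186, 0.025]
tool_rot: [0.0, 0.99, 0.138, -0.0]
contact_force: [-0.1, 0.7, -0.2]
gripper_width: 0.0002
grasp_force: 0.0
time: 8.1
ee_pos: [0.4884, 0.2186, 0.021]
tool_rot: [0.0, 0.99, 0.138, -0.0]
contact_force: [-0.0, -0.2, -0.3]
gripper_width: 0.0001
grasp_force: 0.0
t 8.1 tcp [0.4884 0.2186 0.021 ] toolx [ 0.962  0.274 -0.   ] y [ 0.274 -0.962  0.   ] z [-0. -0. -1.] F [-0.  -0.2 -0.3] w 0.0001 gf 0.0 q [-0.39  0.75 -0.12  1.98  0.2   0.43 -1.96]
0 [[286.9, 239.1], [286.6, 235.1]]
0.05 [[287.1, 243.1], [286.8, 238.4]]
0.1 [[287.3, 247.8], [287.1, 242.3]]
0.15 [[287.5, 253.1], [287.3, 246.8]]
0.2 [[287.6, 259.3], [287.4, 252.1]]
[139, 155, 157, 158, 158, 158, 159, 158, 158, 159, 158, 158, 158, 159, 158, 158, 158, 157, 157, 151, 116, 106, 108, 116, 136, 149, 147, 145, 146, 146, 146, 146, 147, 146, 145, 146, 145, 146, 146, 145, 146, 144]
[97, 98, 98, 97, 98, 121, 155, 158, 158, 158, 159, 159, 159, 159, 160, 158, 155, 125, 99, 102, 118, 144, 150, 151, 152, 152, 151, 152, 152, 150, 150, 151, 151, 152, 152, 152, 151, 151, 150, 150, 150, 150]
[{'extent': [267.9, 238.7, 308.0, 392.8], 'p': 0.61}]
```

The bar follows the fingers: the end edge now implies about 0.05 rad. Continue.

```bash
python3 -m creep '[[[0,0,0.002,0,0,0,0],[0,0,0.002,0,0,0,0],[0,0,0,0,0,0,0]]]';python3 -m creep '[[[0,0,0.001,0,0,0,0],[0,0,0.001,0,0,0,0],[0,0,0,0,0,0,0]]]';python3 -c "
from h import *
st()"; python3 -m creep '[[[0,0,0.001,0,0,0,0],[0,0,0.001,0,0,0,0],[0,0,0,0,0,0,0]]]';  python3 - <<'E'
from h import *
k=get_calibration("wrist");s=st();im=snapshot("wrist");cv2.imwrite("pics/w7.png",im)
for th in (0,.05):
    c,s_=np.cos(th),np.sin(th)
    print(th,proj(k,plane_pose(*PB,[[-.095+.084*c-.0025*s_,0,.0415+.084*s_+.0025*c],[-.095+.084*c+.0025*s_,0,.0415+.084*s_-.0025*c]])).round(1).tolist())
print(cv2.cvtColor(im,6)[222:264,297].tolist())
E
```

```text
time: 8.5
ee_pos: [0.4886, 0.2187, 0.0179]
tool_rot: [0.0, 0.99, 0.138, 0.0]
contact_force: [-0.9, -1.5, 6.8]
gripper_width: -0.0002
grasp_force: 3.3
time: 8.8
ee_pos: [0.4887, 0.2187, 0.0173]
tool_rot: [0.0, 0.99, 0.138, 0.0]
contact_force: [-4.2, -0.9, 20.0]
gripper_width: 0.0
grasp_force: 10.3
t 8.8 tcp [0.4887 0.2187 0.0173] toolx [0.962 0.274 0.001] y [ 0.274 -0.962  0.   ] z [ 0.001 -0.    -1.   ] F [-4.2 -0.9 20. ] w 0.0 gf 10.3 q [-0.39  0.76 -0.12  1.98  0.2   0.42 -1.96]
time: 9.1
ee_pos: [0.4887, 0.2187, 0.0167]
tool_rot: [0.0, 0.99, 0.138, 0.001]
contact_force: [-7.0, -2.5, 34.6]
gripper_width: 0.0003
grasp_force: 17.3
t 9.1 tcp [0.4887 0.2187 0.0167] toolx [0.962 0.274 0.001] y [ 0.274 -0.962  0.001] z [ 0.002 -0.    -1.   ] F [-7.  -2.5 34.6] w 0.0003 gf 17.3 q [-0.4   0.76 -0.12  1.98  0.21  0.42 -1.96]
0 [[287.3, 243.4], [287.0, 239.2]]
0.05 [[287.5, 247.6], [287.2, 242.7]]
[99, 76, 74, 85, 97, 99, 99, 98, 98, 120, 155, 160, 159, 160, 159, 160, 160, 155, 120, 99, 109, 139, 151, 155, 154, 154, 154, 152, 154, 154, 155, 154, 152, 154, 154, 154, 154, 154, 153, 155, 154, 154]
```

The bar end now matches 0 rad and 20–35 N is felt, so the latch is home. Shut tips are about 25.7 mm behind the reported TCP, which I'll allow for. Lifting and going over the cover.

```bash
python3 -m creep '[[[0,0,-0.05,0,0,0,0],[0,0,-0.05,0,0,0,0],[0,0,-0.05,0,0,0,0],[-0.0035,0.0474,0,0,0,0,1],[-0.0035,0.0474,0,0,0,0,1],[-0.0035,0.0474,0,0,0,0,1],[-0.0035,0.0474,0,0,0,0,1],[-0.0035,0.0474,0,0,0,0,1],[-0.0035,0.0474,0,0,0,0,1],[-0.0035,0.0474,0,0,0,0,1],[-0.0035,0.0474,0,0,0,0,1],[-0.0035,0.0474,0,0,0,0,1]]]'; python3 -m creep '[[[0,0,0,0,0,0,1],[0,0,0,0,0,0,1]]]'
python3 - <<'E'
from h import *
k=get_calibration("wrist");s=st();im=snapshot("wrist");cv2.imwrite("pics/w8.png",im);print(robot.hold_point_z)
p=edgefit(im,k,COV,[.5943,-.2056,-.274],10)
RIB=[([-.015,-.045,.034],[-.015,.045,.034]),([-.025,-.045,.034],[-.025,.045,.034]),([-.025,-.045,.034],[-.015,-.045,.034]),([-.025,.045,.034],[-.015,.045,.034])]
edgefit(im,k,RIB,p,4);q=edgefit(im,k,COV+RIB,p,3)
c=plane_pose(*q,[[-.02,0,0]])[0];m=quat(s["tool_rot"]).as_matrix()
print("rib",c,"shift tool",m.T@[c[0]-s["ee_pos"][0],c[1]-s["ee_pos"][1],0],"turn about tool z",np.arctan2(m[1,0],m[0,0])-(q[2]-np.pi/2))
E
```

```text
time: 10.35
ee_pos: [0.5751, -0.2022, 0.1631]
tool_rot: [-0.0, 0.99, 0.138, -0.0]
contact_force: [1.8, -1.1, -0.6]
gripper_width: 0.0856
grasp_force: 0.0
time: 10.55
ee_pos: [0.5746, -0.2018, 0.1627]
tool_rot: [-0.0, 0.991, 0.137, -0.0]
contact_force: [0.2, 0.4, 0.3]
gripper_width: 0.0854
grasp_force: 0.0
t 10.55 tcp [ 0.5746 -0.2018  0.1627] toolx [ 0.963  0.271 -0.001] y [ 0.271 -0.963 -0.   ] z [-0.001  0.    -1.   ] F [0.2 0.4 0.3] w 0.0854 gf 0.0 q [ 0.42  0.62 -0.2   1.68  0.15  0.86 -1.14]
0.0187
fit [ 0.5959 -0.205  -0.2727] ok 1.0 med|r|px 0.24
fit [ 0.5972 -0.2054 -0.2783] ok 0.99 med|r|px 1.18
fit [ 0.5959 -0.2049 -0.2728] ok 0.89 med|r|px 0.26
rib [ 0.57659427 -0.19948741  0.        ] shift tool [ 2.53469659e-03 -1.64219339e-03 -1.26654569e-06] turn about tool z 2.118049908731514
```

```bash
python3 -m creep '[[[0.0025,-0.0016,0,0,0,0.095,1],[0,0,0,0,0,0.095,1],[0,0,0,0,0,0.095,1],[0,0,0,0,0,0.095,1],[0,0,0,0,0,0.095,1],[0,0,0,0,0,0.095,1],[0,0,0,0,0,0.095,1],[0,0,0,0,0,0.095,1],[0,0,0,0,0,0.095,1],[0,0,0,0,0,0.095,1],[0,0,0,0,0,0.095,1],[0,0,0,0,0,0.095,1]]]' >/dev/null; python3 -m creep '[[[0,0,0.02,0,0,0.095,1],[0,0,0.03,0,0,0.095,1],[0,0,0.03,0,0,0.018,1],[0,0,0,0,0,0,1],[0,0,0,0,0,0,1]]]'
cat >> h.py <<'E'
PC=np.array([.5959,-.2049,-.2728])
def rel(c,yaw):
    "tool shift/turn to put tcp xy at c with tool x at yaw-pi/2"
    s=st();m=quat(s["tool_rot"]).as_matrix();print("shift",(m.T@[c[0]-s["ee_pos"][0],c[1]-s["ee_pos"][1],0]).round(4),"turn/(pi/2)",((np.arctan2(m[1,0],m[0,0])-(yaw-np.pi/2)+np.pi)%(2*np.pi)-np.pi)/(np.pi/2))
E
python3 -c "
from h import *
rel(plane_pose(*PC,[[-.02,0,0]])[0],PC[2])"
```

```text
time: 12.3
ee_pos: [0.5772, -0.1964, 0.0835]
tool_rot: [0.0, -0.607, 0.795, 0.001]
contact_force: [0.0, -0.4, 0.5]
gripper_width: 0.0853
grasp_force: 0.0
t 12.3 tcp [ 0.5772 -0.1964  0.0835] toolx [-0.263 -0.965 -0.001] y [-0.965  0.263  0.001] z [-0.001  0.001 -1.   ] F [ 0.  -0.4  0.5] w 0.0853 gf 0.0 q [ 0.07  0.75  0.35  1.75 -0.37  0.71 -2.79]
shift [ 0.0032 -0.0003 -0.    ] turn/(pi/2) 0.004312355314488638
```

Joint 7 is at -2.79, the wrong way for the later move to the box. I turn back half a turn for the same grasp from the other side.

```bash
python3 -m creep '[[[0.0032,0,0,0,0,-0.095,1],[0,0,0,0,0,-0.095,1],[0,0,0,0,0,-0.095,1],[0,0,0,0,0,-0.095,1],[0,0,0,0,0,-0.095,1],[0,0,0,0,0,-0.095,1],[0,0,0,0,0,-0.095,1],[0,0,0,0,0,-0.095,1],[0,0,0,0,0,-0.095,1],[0,0,0,0,0,-0.095,1],[0,0,0,0,0,-0.095,1]]]' >/dev/null; python3 -m creep '[[[0,0,0,0,0,-0.095,1],[0,0,0,0,0,-0.095,1],[0,0,0,0,0,-0.095,1],[0,0,0,0,0,-0.095,1],[0,0,0,0,0,-0.095,1],[0,0,0,0,0,-0.095,1],[0,0,0,0,0,-0.095,1],[0,0,0,0,0,-0.095,1],[0,0,0.01,0,0,-0.095,1],[0,0,0.01,0,0,-0.095,1],[0,0,0,0,0,0,1],[0,0,0,0,0,0,1]]]' 
python3 -c "
from h import *
rel(plane_pose(*PC,[[-.02,0,0]])[0],PC[2]+np.pi)"
```

```text
time: 14.6
ee_pos: [0.5771, -0.2018, 0.0648]
tool_rot: [0.001, 0.799, 0.601, 0.0]
contact_force: [0.1, -0.3, -0.1]
gripper_width: 0.0854
grasp_force: 0.0
t 14.6 tcp [ 0.5771 -0.2018  0.0648] toolx [ 0.277  0.961 -0.001] y [ 0.961 -0.277  0.002] z [ 0.002 -0.002 -1.   ] F [ 0.1 -0.3 -0.1] w 0.0854 gf 0.0 q [ 0.59  0.8  -0.51  1.74  0.54  0.74 -0.47]
shift [ 0.002  -0.0011 -0.    ] turn/(pi/2) -0.004787188159243514
```

```bash
python3 -m creep '[[[0.002,-0.001,0.02,0,0,-0.005,1],[0,0,0.02,0,0,0,1],[0,0,0.02,0,0,0,1],[0,0,0.01,0,0,0,1],[0,0,0.006,0,0,0,1],[0,0,0.004,0,0,0,1],[0,0,0,0,0,0,1],[0,0,0,0,0,0,1]]]' ; python3 -c "
from h import *
rel(plane_pose(*PC,[[-.02,0,0]])[0],PC[2]+np.pi)"
```

```text
time: 15.4
ee_pos: [0.5765, -0.199, -0.0159]
tool_rot: [0.0, 0.796, 0.606, 0.0]
contact_force: [-0.4, 0.2, 0.2]
gripper_width: 0.0856
grasp_force: 0.0
t 15.4 tcp [ 0.5765 -0.199  -0.0159] toolx [ 0.266  0.964 -0.   ] y [ 0.964 -0.266  0.001] z [ 0.001 -0.    -1.   ] F [-0.4  0.2  0.2] w 0.0856 gf 0.0 q [ 0.55  0.91 -0.43  1.77  0.62  0.6  -0.53]
shift [-0.0004  0.0003  0.    ] turn/(pi/2) 0.002319049576436408
```

```bash
python3 -m creep '[[[0,0,0.002,0,0,0,0.5],[0,0,0,0,0,0,0.3],[0,0,0,0,0,0,0],[0,0,0,0,0,0,0],[0,0,0,0,0,0,0],[0,0,0,0,0,0,0]]]' ; python3 -c "
from h import *
rel(plane_pose(*PC,[[-.02,0,0]])[0],PC[2]+np.pi)"
```

```text
time: 16.0
ee_pos: [0.5762, -0.199, -0.0184]
tool_rot: [0.0, 0.796, 0.606, 0.0]
contact_force: [-0.0, -0.8, 3.0]
gripper_width: 0.009
grasp_force: 59.7
t 16.0 tcp [ 0.5762 -0.199  -0.0184] toolx [0.266 0.964 0.   ] y [ 0.964 -0.266  0.001] z [ 0.001 -0.    -1.   ] F [-0.  -0.8  3. ] w 0.009 gf 59.7 q [ 0.55  0.91 -0.43  1.77  0.62  0.6  -0.53]
shift [-0.0004  0.0005  0.    ] turn/(pi/2) 0.002472254358984921
```

Gripped: width is 9 mm and grip force 60 N. Lift and carry to the box.

```bash
python3 -m creep '[[[0,0,-0.01,0,0,0,0],[0,0,-0.03,0,0,0,0],[0,0,-0.045,0,0,0,0],[0,0,-0.045,0,0,0,0],[0,0,-0.02,0,0,0,0],[0,0,0,0,0,0,0]]]'; python3 -m creep '[[[0.015,-0.0115,0,0,0,0,0],[0.0312,-0.0236,0,0,0,0,0],[0.0312,-0.0236,0,0,0,0,0],[0.0312,-0.0236,0,0,0,0,0],[0.0312,-0.0236,0,0,0,0,0],[0.0312,-0.0236,0,0,0,0,0],[0.0312,-0.0236,0,0,0,0,0],[0.0312,-0.0236,0,0,0,0,0],[0.0312,-0.0236,0,0,0,0,0],[0.0312,-0.0236,0,0,0,0,0],[0.0312,-0.0236,0,0,0,0,0],[0.016,-0.012,0,0,0,0,0]]]' ;python3 -m creep '[[[0,0,0,0,0,-0.075,0],[0,0,0,0,0,-0.075,0],[0,0,0,0,0,-0.075,0],[0,0,0,0,0,-0.075,0],[0,0,0,0,0,0,0],[0,0,0,0,0,0,0]]]'
cat >> h.py <<'E'
PB=np.array([.518,.221,.1973])
E
python3 - <<'E'
from h import *
rel(plane_pose(*PB,[[-.1025,0,0]])[0],PB[2]+np.pi)
k=get_calibration("wrist");im=snapshot("wrist");cv2.imwrite("pics/w9.png",im);s=telemetry.get_state()
m=quat(s["tool_rot"]).as_matrix();yaw=np.arctan2(m[1,1],m[0,1]);e=s["ee_pos"];p0=[e[0]+.02*np.cos(yaw),e[1]+.02*np.sin(yaw),yaw]
u=e[2]+.0184;C=[(np.add(a,[0,0,u]),np.add(b,[0,0,u])) for a,b in COV]
print(p0,proj(k,plane_pose(*p0,[[x,y,u+.004] for x in(-h,h) for y in (-w_,w_)])).round().tolist())
edgefit(im,k,[C[2],([h,-.02,.004+u],[h,w_,.004+u]),([-h,-.02,.004+u],[-h,w_,.004+u])],p0,8)
E
```

```text
time: 16.6
ee_pos: [0.5782, -0.1992, 0.1352]
tool_rot: [0.003, 0.796, 0.606, 0.002]
contact_force: [0.2, -0.2, -2.5]
gripper_width: 0.0091
grasp_force: 59.3
time: 17.8
ee_pos: [0.4143, 0.2038, 0.1305]
tool_rot: [-0.001, 0.794, 0.608, -0.001]
contact_force: [0.3, 0.0, -1.5]
gripper_width: 0.0091
grasp_force: 59.0
time: 18.4
ee_pos: [0.4161, 0.2001, 0.1305]
tool_rot: [-0.001, 0.633, 0.774, -0.001]
contact_force: [-0.5, -0.5, -1.1]
gripper_width: 0.0092
grasp_force: 59.1
t 18.4 tcp [0.4161 0.2001 0.1305] toolx [-0.198  0.98  -0.   ] y [ 0.98   0.198 -0.002] z [-0.002 -0.001 -1.   ] F [-0.5 -0.5 -1.1] w 0.0092 gf 59.1 q [-0.04  0.56 -0.67  2.09  0.55  0.68 -0.89]
shift [ 0.0005  0.0015 -0.    ] turn/(pi/2) 0.0013916387381372847
[np.float64(0.4359568018249429), np.float64(0.20423049271705251), np.float64(0.19982476877487937)] [[161.0, 419.0], [118.0, 78.0], [467.0, 416.0], [534.0, 81.0]]
fit [0.4353 0.2034 0.1987] ok 0.83 med|r|px 0.49
```

The held cover is at the expected offset (19.4 mm ahead, 0.6 mm sideways). Lowering it in front of the slot.

```bash
python3 -m creep '[[[0.001,0.0015,0.03,0,0,0.0014,0],[0,0,0.03,0,0,0,0],[0,0,0.015,0,0,0,0],[0,0,0.006,0,0,0,0],[0,0,0.002,0,0,0,0],[0,0,0,0,0,0,0],[0,0,0,0,0,0,0]]]'; python3 -c "
from h import *
rel(plane_pose(*PB,[[-.1025,.0006,0]])[0],PB[2]+np.pi)"; python3 -m creep '[[[0,0,0.002,0,0,0,0],[0,0,0.002,0,0,0,0],[0,0,0,0,0,0,0]]]'
```

```text
time: 19.15
ee_pos: [0.4187, 0.2024, 0.0491]
tool_rot: [0.0, 0.633, 0.774, 0.001]
contact_force: [-0.5, 0.1, -1.7]
gripper_width: 0.0088
grasp_force: 59.0
t 19.15 tcp [0.4187 0.2024 0.0491] toolx [-0.198  0.98   0.   ] y [0.98  0.198 0.002] z [ 0.001  0.001 -1.   ] F [-0.5  0.1 -1.7] w 0.0088 gf 59.0 q [-0.17  0.69 -0.51  2.15  0.73  0.48 -1.04]
shift [-0.0006 -0.0015 -0.    ] turn/(pi/2) 0.0015954230231933866
time: 19.45
ee_pos: [0.4182, 0.2018, 0.0443]
tool_rot: [0.0, 0.633, 0.774, 0.0]
contact_force: [0.0, 0.4, -0.4]
gripper_width: 0.0089
grasp_force: 59.0
```

```bash
python3 -m creep '[[[0,0,0.001,0,0,0,0],[0,0,0.001,0,0,0,0],[0,0,0,0,0,0,0]]]'; python3 -m creep '[[[0,0,0.001,0,0,0,0],[0,0,0,0,0,0,0]]]'; python3 -c "
from h import *
rel(plane_pose(*PB,[[-.1025,.0006,0]])[0],PB[2]+np.pi)"
```

```text
time: 19.75
ee_pos: [0.4181, 0.2019, 0.0422]
tool_rot: [-0.0, 0.633, 0.774, -0.0]
contact_force: [-0.2, 0.0, -1.7]
gripper_width: 0.0092
grasp_force: 59.0
time: 19.95
ee_pos: [0.4182, 0.202, 0.0415]
tool_rot: [0.0, 0.633, 0.774, 0.0]
contact_force: [-0.4, -0.9, 1.5]
gripper_width: 0.0088
grasp_force: 59.5
t 19.95 tcp [0.4182 0.202  0.0415] toolx [-0.199  0.98  -0.   ] y [0.98  0.199 0.   ] z [ 0. -0. -1.] F [-0.4 -0.9  1.5] w 0.0088 gf 59.5 q [-0.18  0.7  -0.49  2.15  0.75  0.46 -1.06]
shift [-0.0004 -0.0009 -0.    ] turn/(pi/2) 0.0018820733163530342
```

Rim contact at TCP z = 0.0415, as expected. Raise 1.5 mm, slide in 40 mm and check.

```bash
python3 -m creep '[[[0,0,-0.0015,0,0,0,0],[0,0.005,0,0,0,0.002,0],[0,0.007,0,0,0,0,0],[0,0.007,0,0,0,0,0],[0,0.007,0,0,0,0,0],[0,0.007,0,0,0,0,0],[0,0.006,0,0,0,0,0],[0,0,0,0,0,0,0],[0,0,0,0,0,0,0]]]'
cat > chk.py <<'E'
from h import *
import sys
k=get_calibration("wrist");im=snapshot("wrist");cv2.imwrite(sys.argv[1],im);s=st();print(inbox(s["ee_pos"],PB))
m=quat(s["tool_rot"]).as_matrix();yaw=np.arctan2(m[1,1],m[0,1]);e=s["ee_pos"];o=m@[-.0006,.0194,0];p0=[e[0]+o[0],e[1]+o[1],yaw]
u=e[2]+.0184+.004
# left edges: cover side (y=+85), box side (y=+110), front edges near left corner
pc=edgefit(im,k,[([-h,w_,u],[.02,w_,u]),([-h,.0,u],[-h,w_,u])],p0,4)
pb=edgefit(im,k,[BOX[1],([-.12,.0,.06],[-.12,.108,.06])],PB,4)
d=inbox([pc[0],pc[1],0],pb);print("cover in box (vis)",d,"yaw",round(pc[2]-pb[2],4))
E
python3 chk.py pics/w10.png
```

```text
time: 20.85
ee_pos: [0.4562, 0.2095, 0.0427]
tool_rot: [-0.0, 0.634, 0.773, -0.0]
contact_force: [0.1, 0.7, -1.4]
gripper_width: 0.0085
grasp_force: 59.1
t 20.9 tcp [0.456  0.2095 0.0427] toolx [-0.196  0.981 -0.   ] y [ 0.981  0.196 -0.001] z [-0.001 -0.    -1.   ] F [-0.8  0.2 -2.4] w 0.0094 gf 59.1 q [-0.14  0.73 -0.53  2.05  0.71  0.54 -0.98]
[-0.0631  0.0009  0.0427]
fit [0.4756 0.213  0.1973] ok 0.24 med|r|px 0.17
fit [0.518  0.2206 0.1967] ok 0.6 med|r|px 0.22
cover in box (vis) [-0.0431  0.0008  0.    ] yaw 0.0006
```

```bash
python3 -m creep '[[[-0.0004,0.004,0,0,0,0,0],[0,0.004,0,0,0,0,0],[0,0,0,0,0,0,0]]]'; python3 -m creep '[[[0,0.001,0.0005,0,0,0,0],[0,0.001,0,0,0,0,0],[0,0,0,0,0,0,0]]]';python3 -c "
from h import *
s=st();print(inbox(s['ee_pos'],PB))"
```

```text
time: 21.2
ee_pos: [0.4651, 0.211, 0.0429]
tool_rot: [0.0, 0.634, 0.773, 0.0]
contact_force: [0.5, -0.3, -2.3]
gripper_width: 0.0088
grasp_force: 59.1
time: 21.5
ee_pos: [0.4663, 0.2112, 0.0423]
tool_rot: [0.0, 0.634, 0.773, 0.0]
contact_force: [-0.6, 0.2, -2.4]
gripper_width: 0.0091
grasp_force: 59.1
t 21.5 tcp [0.4663 0.2112 0.0423] toolx [-0.196  0.981 -0.   ] y [0.981 0.196 0.   ] z [ 0. -0. -1.] F [-0.6  0.2 -2.4] w 0.0091 gf 59.1 q [-0.13  0.75 -0.53  2.02  0.71  0.56 -0.97]
[-0.0526  0.0005  0.0423]
```

```bash
python3 -m creep '[[[0,0.001,0,0,0,0,0],[0,0,0,0,0,0,0]]]'; python3 -m creep '[[[0,0.001,0,0,0,0,0],[0,0,0,0,0,0,0]]]'; python3 -m creep '[[[0,0.001,0,0,0,0,0],[0,0,0,0,0,0,0]]]'; python3 -c "
from h import *
s=st();print(inbox(s['ee_pos'],PB))"
```

```text
time: 21.7
ee_pos: [0.4668, 0.2113, 0.0423]
tool_rot: [-0.0, 0.634, 0.773, -0.0]
contact_force: [-2.1, 0.0, -1.2]
gripper_width: 0.0088
grasp_force: 59.1
time: 21.9
ee_pos: [0.4667, 0.2112, 0.0421]
tool_rot: [-0.001, 0.634, 0.773, -0.001]
contact_force: [-5.6, 0.1, 0.4]
gripper_width: 0.0087
grasp_force: 59.4
time: 22.1
ee_pos: [0.4667, 0.2112, 0.0421]
tool_rot: [-0.001, 0.634, 0.773, -0.002]
contact_force: [-7.7, 0.3, 2.0]
gripper_width: 0.0086
grasp_force: 59.8
t 22.1 tcp [0.4667 0.2112 0.0421] toolx [-0.196  0.981 -0.001] y [ 0.981  0.196 -0.004] z [-0.004 -0.002 -1.   ] F [-7.7  0.3  2. ] w 0.0086 gf 59.8 q [-0.13  0.75 -0.54  2.02  0.7   0.57 -0.96]
[-0.0523  0.0005  0.0421]
```

The stop is felt at box x = -52.3 mm (expected -52.5). Press down.

```bash
python3 -m creep '[[[0,0,0.001,0,0,0,0],[0,0,0,0,0,0,0]]]'; python3 -m creep '[[[0,0,0.001,0,0,0,0],[0,0,0,0,0,0,0]]]'; python3 -m creep '[[[0,0,0.0005,0,0,0,0],[0,0,0,0,0,0,0]]]'; python3 -c "
from h import *
s=st();print(inbox(s['ee_pos'],PB))"
```

```text
time: 22.3
ee_pos: [0.4667, 0.2112, 0.0416]
tool_rot: [-0.001, 0.634, 0.773, -0.002]
contact_force: [-8.1, -1.9, 7.7]
gripper_width: 0.0088
grasp_force: 60.5
time: 22.5
ee_pos: [0.4667, 0.2112, 0.0415]
tool_rot: [-0.0, 0.634, 0.773, -0.002]
contact_force: [-10.0, -4.1, 18.8]
gripper_width: 0.0088
grasp_force: 62.1
time: 22.7
ee_pos: [0.4667, 0.2111, 0.0415]
tool_rot: [0.0, 0.634, 0.773, -0.002]
contact_force: [-12.2, -4.0, 23.3]
gripper_width: 0.0092
grasp_force: 62.9
t 22.7 tcp [0.4667 0.2111 0.0415] toolx [-0.197  0.98  -0.002] y [ 0.98   0.197 -0.003] z [-0.002 -0.003 -1.   ] F [-12.2  -4.   23.3] w 0.0092 gf 62.9 q [-0.13  0.75 -0.53  2.02  0.7   0.57 -0.97]
[-0.0522  0.0004  0.0415]
```

```bash
python3 -m creep '[[[0,0,0.0003,0,0,0,0],[0,0,0,0,0,0,0]]]'; python3 chk.py pics/w11.png
python3 - <<'E'
from h import *
a=cv2.imread("pics/w11.png");t=snapshot("top");o=np.zeros((420,800,3),np.uint8);o[:,:560]=a;o[:250,560:]=cv2.resize(t[155:265,125:230],(240,250),interpolation=2);cv2.imwrite("pics/m11.png",o)
E
```

```text
time: 22.9
ee_pos: [0.4668, 0.2111, 0.0415]
tool_rot: [0.0, 0.634, 0.773, -0.002]
contact_force: [-12.5, -5.7, 25.0]
gripper_width: 0.009
grasp_force: 63.4
t 22.95 tcp [0.4667 0.2111 0.0415] toolx [-0.197  0.98  -0.003] y [ 0.98   0.197 -0.002] z [-0.002 -0.003 -1.   ] F [-13.4  -4.1  25.3] w 0.0092 gf 63.3 q [-0.13  0.75 -0.53  2.02  0.71  0.57 -0.97]
[-0.0522  0.0004  0.0415]
fit [0.486  0.2144 0.194 ] ok 0.02 med|r|px 0.0
fit [0.5181 0.2205 0.1966] ok 0.82 med|r|px 0.22
cover in box (vis) [-0.0327  0.0002  0.    ] yaw -0.0026
```

View pics/m11.png

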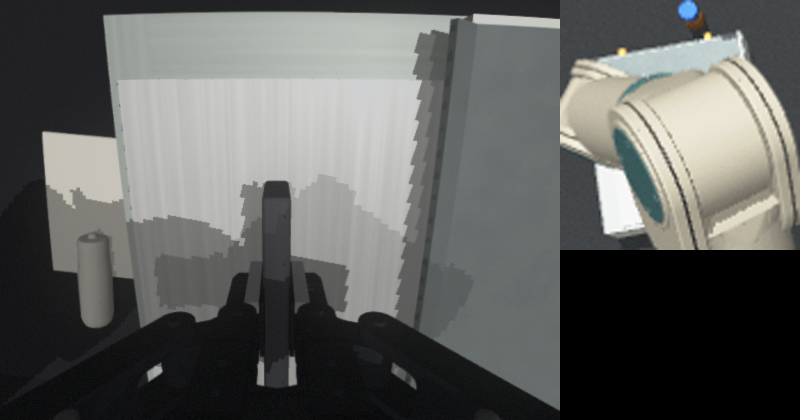

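The picture shows the cover tucked under the flap (lip line at x≈440–455), its left edge at y≈79 and the box edge at y≈12–17. I check these against prediction.

Run:
```python
from h import *
k=get_calibration("wrist");g=cv2.cvtColor(cv2.imread("pics/w11.png"),6).astype(int)
pb=[.5181,.2205,.1966]
for x in (-.10,-.07,-.04,-.015):
    u=proj(k,plane_pose(*pb,[[x,.085,.064],[x,.110,.06]]));c=int(round(u[0][0]));col=np.diff(cv2.GaussianBlur(g[:,c].astype(np.float32),(1,5),0)[:,0]);print(x,u.round(1).tolist(),"cover edge",50+col[50:110].argmax()+.5)
print("front edge",proj(k,plane_pose(*pb,[[-.115,.08,.064],[-.115,.03,.064]])).round(1).tolist(),[(r,np.diff(g[r,100:145]).argmax()+100.5) for r in (90,140,180)])
print("lip bottom/top",proj(k,plane_pose(*pb,[[.02,.0,.071],[.008,0,.079],[.02,.1,.071],[.008,.1,.079]])).round(1).tolist())
for r in (60,150,250): print(r,g[r,395:480:3].tolist())
st()
```

```text
-0.1 [[154.6, 79.9], [153.1, 13.1]] cover edge 78.5
-0.07 [[231.2, 79.1], [230.7, 11.6]] cover edge 78.5
-0.04 [[308.8, 79.1], [309.3, 11.6]] cover edge 78.5
-0.015 [[373.1, 79.7], [374.4, 12.5]] cover edge 78.5
front edge [[118.4, 93.9], [131.8, 214.9]] [(90, np.float64(110.5)), (140, np.float64(122.5)), (180, np.float64(127.5))]
lip bottom/top [[441.0, 285.2], [421.2, 294.6], [474.9, 37.8], [453.4, 32.3]]
60 [187, 187, 186, 184, 186, 186, 186, 156, 105, 104, 103, 102, 89, 86, 86, 86, 84, 75, 63, 70, 99, 101, 101, 102, 101, 102, 109, 114, 113]
150 [198, 199, 196, 199, 202, 198, 193, 122, 119, 122, 114, 99, 99, 101, 77, 66, 82, 103, 104, 104, 104, 104, 105, 113, 113, 112, 111, 112, 112]
250 [161, 161, 155, 99, 97, 96, 94, 95, 95, 96, 75, 72, 102, 103, 104, 103, 103, 105, 109, 109, 107, 108, 108, 107, 109, 108, 109, 109, 108]
t 23.0 tcp [0.4668 0.2111 0.0415] toolx [-0.196  0.981 -0.002] y [ 0.981  0.196 -0.002] z [-0.002 -0.003 -1.   ] F [-12.1  -4.8  25.3] w 0.0085 gf 63.3 q [-0.13  0.75 -0.53  2.02  0.71  0.57 -0.97]
```

Everything matches: cover centred within 0.5 mm, square, against the stop, flap flat, and pressed with 25 N. Handing in.

```bash
python3 -c "
from cell import robot
print(robot.hand_in())"
```

```text
the job is handed in; nothing more can be done
None
```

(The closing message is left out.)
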